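Set the clay pieces on their kiln catch discs

ROBOT

A 6-joint arm with a two-finger parallel gripper is mounted at the origin on a cart in front of the work surface, level with it; the furniture and walls round the work are solid. World frame = base frame: x ahead of the robot, y to its left, z up, the work surface at z = 0. Lengths are in m, angles in rad, forces in N, time in s.
With the tool pointing down it reaches from about 0.275 to 0.775 m from the base axis. Payload 14.6 kg.
Tool frame: the origin (TCP) lies at the very end of the fingers, on their centre line; the grasp point (between the pads) lies 19 mm behind it; z points along the fingers, y is the line along which they close (so a half turn about z gives the same grasp; the last joint's range is limited). The gripper opens to 85 mm and grips with 20 to 120 N. Pads are 22 mm wide; open, the fingers measure 114 mm over their backs; the gripper's body (76 mm by 85 mm) begins 54 mm behind the grasp point. The pads swing forward as they close: fully open they stand 13 mm farther back than shut.
Start: joints at [-1.418, 0.263, -0.048, 1.259, 0, 1.415], TCP at [0.159, -0.5, 0.231] pointing down, gripper open.
Joint ranges: [-2.65, 2.65], [-0.89, 1.7], [-1.18, 1.37], [-2.13, 2.11], [-1.35, 1.29], [-3.14, 3.14]. Speed limits (rad/s): [1.89, 1.89, 2.57, 2.79, 3.14, 3.14].

INTERFACE

Orientations are given as [roll, pitch, yaw] about the fixed x, y, z axes, in that order (R = Rz(yaw) Ry(pitch) Rx(roll)).
In Python, from station import read_state, capture, calibration, finish_job gives the robot as it stands. The module is installed in compiled form; this text tells all that it offers.
- The arm moves only by the tool arm_command, never from a script. Its argument "deltas" is text: rows parted by semicolons, each of 7 numbers parted by spaces: the turn, a rotation vector about the tool's x, y, z in rad, then the shift along the tool's x, y, z in cm, then the gripper's target within -1 to 1 (shut at 1, half-way at 0, fully open at -1). A call has 1 to 20 rows; each row shifts and turns the commanded pose from where the row before left it, along the tool's axes as they then stand; what a row does not reach is not made up. A row lasts 1/10 s, in which the tool goes at most 50 mm and 8.59 degrees, less where a joint would pass 70% of its speed; a pose out of reach is approached as far as the arm can. A call with a gripper value outside its range is refused whole. The fingers move at their own pace and stop on an object; the grip force is fixed at half the most. Time passes only in rows, so rows that do not move let the fingers close. It gives the time, the measured TCP pose, the force, the opening and the grip force at its end, in the units of the state.
- read_state(): the state, without advancing time (a new reading comes with each control period).
- capture(name): name is "scene" or "top" or "wrist"; returns the picture (480x640x3 uint8, red, green, blue); there is no depth.
- calibration(name): a dict with "camera_matrix" (3x3 intrinsics, pixels), "R" (3x3) and "t" (3): a world point X has camera coordinates R X + t. Camera axes: x right, y down, z forward; pixel columns grow to the right and rows downward; lengths in m; the calibration is good to about 2 mm. The wrist camera is an equidistant fisheye: a pixel r from the principal point sees the ray r / f radians off the axis. A picture is of the moment at which its call begins: read the wrist's pose just before it. calibration takes no time and is no camera call; for the wrist camera it gives the pose at the moment of the call.
- finish_job(): hands the job in; it is judged then, once.
The state is a dict: "time_s": time; "joint_pos": joint angles; "joint_vel": joint speeds; "joint_torque": joint torques, N m; "tool_pos": TCP position; "tool_rot": TCP orientation; "contact_force": force on the tool from outside, world axes, zero at the start; "wrist_torque": the same for the moment, N m; "gripper_width": finger opening in m; "finger_force": force on a finger pad.
Only numpy, scipy, OpenCV 4.12 (cv2) and the standard library are available. Lean on these libraries where they do the work, as an engineer would, in place of code of your own. Each camera call takes 0.05 s, during which the arm holds its last target. There are 200 camera calls.

TASK

Get the four clay pieces ready for the kiln, each standing right way up in the middle of its own catch disc: the wide-mouthed jar on the white disc, the squat narrow-necked bottle on the terracotta disc, the brown morel on the blue disc and the small square relief tile, lying flat, on the black disc. Set them down rather than dropping them, and leave the roll of tape and the little capped stain bottle where they are.

Things in the scene. Friction and masses are not known exactly. Their poses are not given: they have to be found in the camera images.
- jar_center (a point): wide-mouthed stoneware jar, cream glaze above and bare brown below, open dark mouth, 61 mm across, 66 mm high, straight-sided up to 48 mm, 0.11 kg. The point is on its axis half-way up; z is up, yaw does not matter.
- bottle_center (a point): small squat stoneware bottle with a round belly and a narrow neck, cream above and brown below, 53 mm across the belly (widest about 22 mm up), 44 mm high, neck 22 mm across. The point is on its axis half-way up; z is up, yaw does not matter.
- morel_center (a point): dark brown glazed clay morel (a ribbed, pointed egg shape) standing on its foot, 34 mm across (widest about half-way up), 47 mm high. The point is on its axis half-way up; z is up, yaw does not matter.
- relief_tile_center (a point): small square relief tile lying flat, landscape of grey-blue and brown, 62 mm along its x axis, 59 mm along its y axis, 13 mm thick. The point is its centre, half-way up; x and y lie along its sides, z is up.
- white_disc_top (a point): white disc of fired clay, 96 mm across, 8 mm thick, flat, fixed to the table; the point is the centre of its top face, z up
- terracotta_disc_top (a point): terracotta (orange-red) disc of fired clay, 96 mm across, 8 mm thick, flat, fixed to the table; the point is the centre of its top face, z up
- blue_disc_top (a point): blue disc of fired clay, 96 mm across, 8 mm thick, flat, fixed to the table; the point is the centre of its top face, z up
- black_disc_top (a point): black disc of fired clay, 96 mm across, 8 mm thick, flat, fixed to the table; the point is the centre of its top face, z up
- tape_center (a point): bystander, to be left alone: loose roll of brown paper tape lying flat, 60 mm across, 24 mm high. The point is its centre, half-way up.
- stain_center (a point): bystander, to be left alone: loose cream-coloured stain bottle with a ribbed cap, 38 mm across, 59 mm high, standing. The point is on its axis half-way up.
There are look-alikes about, which are no part of the job. What is shaped like the part that bears bottle_center but red is not meant.

How it is judged:
By the outcome, as a careful person would: the job done as asked, in the order asked, and still so for the second after the job is handed in, with the robot touching nothing.
It also fails if it takes over 96 s, if anything falls off the work surface, if the arm or the gripper's body presses on something with over 40 N, if the wrist force passes 120 N, or if a joint passes its speed limit or range.

## Working session

There is one attempt and no reset: what is moved stays moved. The work goes in short steps, Python scripts to look and compute and a tool call to move; the robot and the scene stay as the last step left them, time stands still between calls to the robot, and variables do not carry over. Pictures are saved under pics/ and viewed, at most 14 in all, crops included, and the job is handed in when it is done.

Besides the shell and the picture viewer there is one more tool, called after "Request:" as name(argument=value, ...) on one line, values as JSON. arm_command: Moves the arm, as the interface text tells. Its arguments: {"type":"object","properties":{"deltas":{"type":"string"}},"required":["deltas"]}

```bash
mkdir -p pics
python3 - <<'E'
from station import *
import cv2,numpy as np
for n in("scene","top"):
    im=capture(n); cv2.imwrite(f"pics/{n}0.png",im[:,:,::-1])
    c=calibration(n);print(n,c["camera_matrix"].round(1).tolist(),c["R"].round(3).tolist() if hasattr(c["R"],'round') else c["R"],c["t"])
print(read_state())
E
```

```text
scene [[434.9, 0.0, 315.0], [0.0, 434.9, 233.6], [0.0, 0.0, 1.0]] [[0.776, -0.63, 0.014], [-0.447, -0.566, -0.693], [0.445, 0.532, -0.721]] [-0.39060177  0.39192093  0.55274602]
top [[616.2, 0.0, 317.2], [0.0, 616.2, 230.1], [0.0, 0.0, 1.0]] [[-0.007, -1.0, -0.014], [-0.982, 0.01, -0.189], [0.189, 0.013, -0.982]] [0.16537194 0.59697128 1.00317685]
{'time_s': 0.1, 'joint_pos': array([-1.41828597e+00,  2.63492158e-01, -4.88570872e-02,  1.25940663e+00,
        1.04453173e-05,  1.41552209e+00]), 'joint_vel': array([-0.00024873, -0.00012749,  0.00332497,  0.00154215, -0.00068673,
       -0.0008423 ]), 'joint_torque': array([ 5.96553757e-03, -6.38577962e+01,  3.85063148e+01,  1.00864645e-02,
       -2.43595326e-05, -4.14079830e-05]), 'tool_pos': array([ 0.15902149, -0.50008425,  0.23087035]), 'tool_rot': array([-3.14064626e+00, -1.58715539e-04,  3.07784510e-01]), 'contact_force': array([ 0.60619777,  0.46677379, -0.60201927]), 'wrist_torque': array([-0.04169619,  0.01311453, -0.0144894 ]), 'finger_force': 0.0, 'gripper_width': 0.08530086461089076}
```

View pics/top0.png

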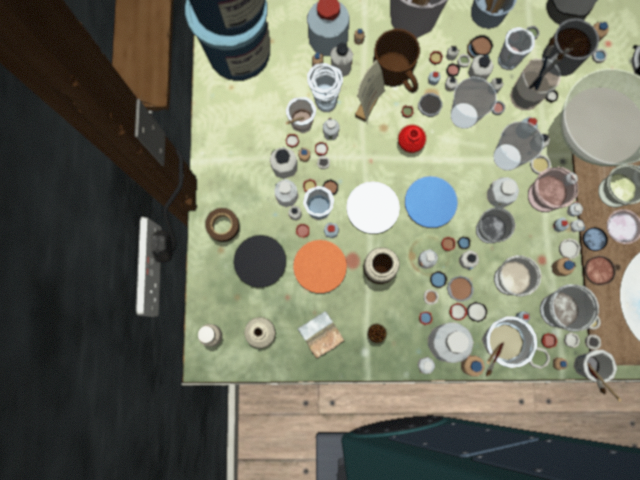

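View pics/scene0.png

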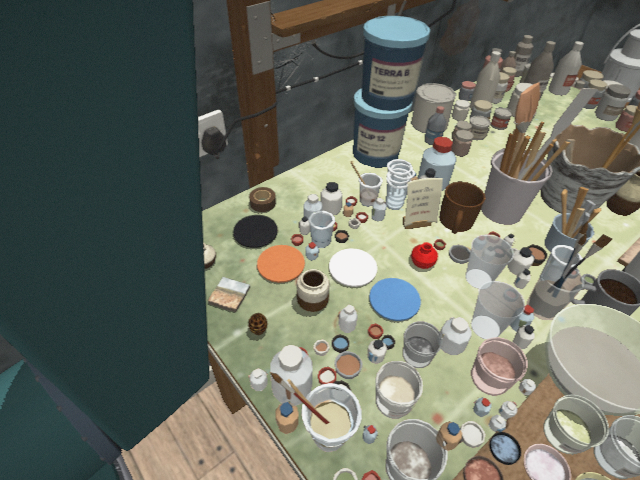

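Top view: discs are white (373,208), blue (431,202), terracotta (320,266) and black (260,261). The pieces are jar (381,264), bottle (260,333), tile (322,335) and morel (377,333). Bystanders are stain (209,335) and tape (222,225); the red look-alike is at (411,138).

```bash
cat > h.py <<'E'
from station import *
import cv2,numpy as np
def ray(n,u,v,z,c=None):
    c=c or calibration(n);K=np.array(c["camera_matrix"]);R=np.array(c["R"]);t=np.array(c["t"])
    d=np.linalg.inv(K)@[u,v,1.]
    if n=="wrist":
        th=np.hypot(d[0],d[1]);s=np.sinc(th/np.pi) and np.sin(th)/max(th,1e-9)
        d=np.array([d[0]*s,d[1]*s,np.cos(th)])
    o=-R.T@t;d=R.T@d
    return o+d*(z-o[2])/d[2]
def proj(n,X,c=None):
    c=c or calibration(n);K=np.array(c["camera_matrix"]);p=np.array(c["R"])@np.array(X)+np.array(c["t"])
    if n=="wrist":
        r=np.hypot(p[0],p[1]);th=np.arctan2(r,p[2]);p=np.array([p[0]/r*th,p[1]/r*th,1])
    p=K@(p/p[2]);return p[:2]
E
python3 - <<'E'
from h import *
im=cv2.imread("pics/top0.png");hsv=cv2.cvtColor(im,cv2.COLOR_BGR2HSV)
for n,(u,v) in dict(white=(373,208),blue=(431,202),terra=(320,266),black=(260,261)).items():
    m=im.copy();mask=np.zeros((482,642),np.uint8)
    cv2.floodFill(m,mask,(u,v),(0,0,0),(25,)*3,(25,)*3,cv2.FLOODFILL_FIXED_RANGE|cv2.FLOODFILL_MASK_ONLY|4|(255<<8))
    mm=mask[1:-1,1:-1];cs=max(cv2.findContours(mm,0,1)[0],key=cv2.contourArea)
    (x,y),(a,b),_=cv2.fitEllipse(cs);print(n,x,y,a,b,ray("top",x,y,.008).round(4), "diam",a*np.linalg.norm(ray("top",x+1,y,.008)-ray("top",x,y,.008)))
for n,(u,v,z) in dict(jar=(381,263,.066),bottle=(260,332,.044),morel=(377,334,.035),tile=(322,335,.013),stain=(208,335,.059),tape=(222,225,.024),edge=(320,383,0),red=(411,138,.03)).items(): print(n,ray("top",u,v,z).round(3))
c=im[300:370,190:410];d=im[230:300,190:410]
cv2.imwrite("pics/c.png",cv2.resize(np.vstack([d,c]),None,fx=3.6,fy=3.6,interpolation=cv2.INTER_CUBIC))
E
```

```text
white 372.6374816894531 206.79722595214844 49.818145751953125 51.47691345214844 [0.65  0.06  0.008] diam 0.09036416115566424
blue 430.8415222167969 201.20957946777344 48.04475784301758 50.64582443237305 [ 0.6593 -0.0459  0.008 ] diam 0.08705990946886752
terra 319.46697998046875 265.5596618652344 51.0078010559082 51.42387771606445 [0.5434 0.1574 0.008 ] diam 0.09107106101210595
black 259.4514465332031 261.2393798828125 50.06290817260742 50.8947868347168 [0.5521 0.2648 0.008 ] diam 0.08975461865055798
jar [0.539 0.053 0.066]
bottle [0.426 0.259 0.044]
morel [0.422 0.06  0.035]
tile [0.421 0.154 0.013]
stain [0.421 0.344 0.059]
tape [0.616 0.331 0.024]
edge [0.339 0.158 0.   ]
red [ 0.772 -0.011  0.03 ]
```

View pics/c.png

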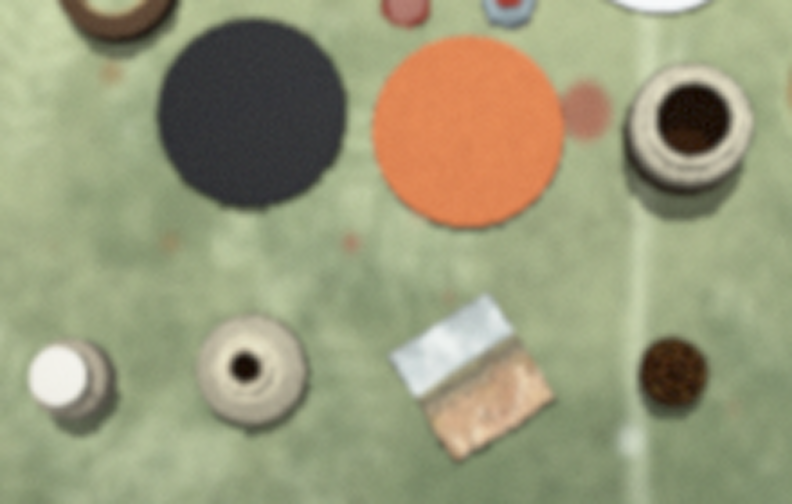

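Tile corners in the top view are (326,312), (344,341), (318,358) and (298,329). The jar mouth is at (382,263), the bottle hole at (258,332) and the morel at (377,334). All sizes match. I'll turn to yaw 90° first, so tool x = world y and tool y = world x.

Request:
arm_command(deltas="0 0 -0.14 0 0 -0.6 -1;0 0 -0.14 0 0 -0.6 -1;0 0 -0.14 0 0 -0.6 -1;0 0 -0.14 0 0 -0.6 -1;0 0 -0.14 0 0 -0.6 -1;0 0 -0.14 0 0 -0.6 -1;0 0 -0.14 0 0 -0.6 -1;0 0 -0.14 0 0 -0.6 -1;0 0 -0.143 0 0 -0.6 -1")

```text
time_s: 1.0
tool_pos: [0.159, -0.5002, 0.2853]
tool_rot: [-3.141, -0.001, 1.577]
contact_force: [-0.7, -0.4, 0.0]
gripper_width: 0.0855
finger_force: 0.0
```

Run:
```python
from h import *
for n,(u,v,z) in dict(jar=(382.2,263,.066),bottle=(258.1,331.9,.044),morel=(377,333.9,.03)).items(): print(n,ray("top",u,v,z).round(4))
P=np.array([ray("top",u,v,.013) for u,v in((325.6,311.7),(344.2,340.6),(317.8,358.3),(298.3,328.6))])
print(P.mean(0).round(4),[np.linalg.norm(P[i]-P[i-1]).round(4) for i in range(4)],[np.degrees(np.arctan2(*(P[i]-P[i-1])[1::-1])).round(1) for i in range(4)])
print(read_state()["joint_pos"].round(2))
```

```text
jar [0.5391 0.0508 0.066 ]
bottle [0.4263 0.2619 0.044 ]
morel [0.4218 0.0596 0.03  ]
[0.4215 0.1548 0.013 ] [np.float64(0.0559), np.float64(0.0593), np.float64(0.0548), np.float64(0.0611)] [np.float64(-58.9), np.float64(-147.6), np.float64(122.9), np.float64(33.4)]
[-1.42  0.25  0.08  1.4  -0.    0.15]
```

Request:
arm_command(deltas="0 0 0 2.75 1.8 0 -1;0 0 0 2.75 1.8 0 -1;0 0 0 2.75 1.8 0 -1;0 0 0 2.75 1.8 0 -1;0 0 0 2.75 1.8 0 -1;0 0 0 2.75 1.8 0 -1;0 0 0 2.75 1.8 0 -1;0 0 0 2.75 1.8 0 -1;0 0 0 2.75 1.8 0 -1;0 0 0 2.75 1.8 0 -1;0 0 0 2.75 1.8 0 -1;0 0 0 2.75 1.8 0 -1;0 0 0 2.75 1.8 0 -1;0 0 0 2.75 1.8 0 -1;0 0 0 2.75 1.8 0 -1;0 0 0 2.75 1.8 0 -1;0 0 0 2.75 1.8 0 -1;0 0 0 2.75 1.8 0 -1;0 0 0 2.75 1.8 0 -1;0 0 0 2.75 1.8 0 -1")

```text
time_s: 3.0
tool_pos: [0.5195, 0.051, 0.285]
tool_rot: [-3.141, 0.0, 1.571]
contact_force: [-0.5, -0.7, 0.2]
gripper_width: 0.0854
finger_force: 0.0
```

Run:
```python
from h import *
c=calibration("wrist");im=capture("wrist")[:,:,::-1].copy();cv2.imwrite("pics/w1.png",im)
for n,X in dict(jar=(.539,.051,.066),bottle=(.426,.262,.044),morel=(.422,.06,.04),tile=(.4215,.155,.013),white=(.65,.06,.008),blue=(.659,-.046,.008),terra=(.543,.157,.008),black=(.552,.265,.008)).items():
    p=proj("wrist",X,c);print(n,p.round(1),ray("wrist",*p,X[2],c).round(3))
    cv2.drawMarker(im,tuple(int(a) for a in p),(255,0,255),0,8)
cv2.imwrite("pics/w1m.png",im);print(np.array(c["camera_matrix"])[0],read_state()["tool_pos"])
```

```text
jar [333.7 204.4] [0.539 0.051 0.066]
bottle [224.3   6.1] [0.426 0.262 0.044]
morel [223.3 192. ] [0.422 0.06  0.04 ]
tile [226. 105.] [0.422 0.155 0.013]
white [425.3 188.2] [0.65  0.06  0.008]
blue [425.2 272.5] [ 0.659 -0.046  0.008]
terra [335.3 101.2] [0.543 0.157 0.008]
black [343.1  10.2] [0.552 0.265 0.008]
[371.64829954   0.         313.92293243] [0.52134865 0.05388858 0.28446321]
```

View pics/w1m.png

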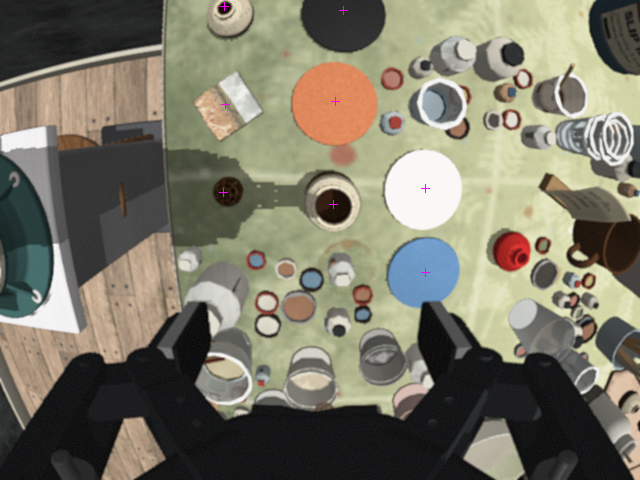

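Wrist view: the markers land within about 2 px of every target (jar 333,206; white 424,189; blue 423,272; terracotta 335,104). A quick refinement from this picture follows.

Run:
```python
from h import *
c=calibration("wrist");im=cv2.imread("pics/w1.png")
def blob(u,v,t):
    mask=np.zeros((482,642),np.uint8)
    cv2.floodFill(im.copy(),mask,(u,v),0,(t,)*3,(t,)*3,cv2.FLOODFILL_FIXED_RANGE|cv2.FLOODFILL_MASK_ONLY|4|(255<<8))
    return max(cv2.findContours(mask[1:-1,1:-1],0,1)[0],key=cv2.contourArea)
for n,(u,v,t,z) in dict(white=(425,189,30,.008),blue=(425,272,40,.008),terra=(335,102,35,.008)).items():
    P=np.array([ray("wrist",*p[0],z,c)[:2] for p in blob(u,v,t)],np.float32)
    (x,y),(a,b),_=cv2.fitEllipse(P);print(n,round(x,4),round(y,4),round(a,4),round(b,4))
for n,(u,v,z) in dict(jarhole=(333,206,.066),bottlehole=(223,7.5,.044)).items():print(n,ray("wrist",u,v,z,c).round(4))
g=cv2.cvtColor(im,cv2.COLOR_BGR2GRAY)[180:235,300:365];m=(g<75).astype(np.uint8)
M=cv2.moments(max(cv2.findContours(m,0,1)[0],key=cv2.contourArea));p=(300+M['m10']/M['m00'],180+M['m01']/M['m00']);print("hole",p,ray("wrist",*p,.066,c).round(4))
s=read_state();print(s["tool_pos"].round(4),s["tool_rot"].round(4))
```

```text
white 0.6507 0.0613 0.0937 0.0938
blue 0.6596 -0.0428 0.0902 0.0936
terra 0.5442 0.1586 0.0931 0.0936
jarhole [0.5402 0.0526 0.066 ]
bottlehole [0.4263 0.2634 0.044 ]
hole (332.84480812641084, 206.01015801354401) [0.5401 0.0526 0.066 ]
[0.5213 0.0539 0.2845] [-3.1413e+00 -1.4000e-03  1.5724e+00]
```

Request:
arm_command(deltas="0 0 0 0 1 -0 -1;0 0 0 0 1 3 -1;0 0 0 0 0 4 -1;0 0 0 0 0 4 -1;0 0 0 0 0 4 -1;0 0 0 0 0 2 -1;0 0 0 0 0 0 -1;0 0 0 0 0 0 -1;0 0 0 0 0 0 -1")

```text
time_s: 3.95
tool_pos: [0.54, 0.0492, 0.1167]
tool_rot: [3.139, 0.0, 1.57]
contact_force: [-0.4, -0.9, -0.1]
gripper_width: 0.0852
finger_force: 0.0
```

Request:
arm_command(deltas="0 0 0 0 0 3 -1;0 0 0 0 0 3 -1;0 0 0 0 0 2.5 -1;0 0 0 0 0 1.5 -1;0 0 0 0 0 0.5 -1;0 0 0 0 0 0 -1;0 0 0 0 0 0 1;0 0 0 0 0 0 1;0 0 0 0 0 0 1;0 0 0 0 0 0 1;0 0 0 0 0 0 1;0 0 0 0 0 0 1;0 0 0 0 0 0 1;0 0 0 0 0 0 1")

```text
time_s: 5.35
tool_pos: [0.5399, 0.0496, 0.0118]
tool_rot: [3.139, 0.0, 1.571]
contact_force: [-2.8, -0.2, 13.5]
gripper_width: 0.0584
finger_force: 62.7
```

Request:
arm_command(deltas="0 0 0 0 0 -1 1;0 0 0 0 0 -2 1;0 0 0 0 0 -3 1;0 0 0 0.2 2 -1 1;0 0 0 0.2 3 0 1;0 0 0 0.2 3 0 1;0 0 0 0.2 2 0 1;0 0 0 0.05 1 0 1;0 0 0 0 0 2 1;0 0 0 0 0 2 1;0 0 0 0 0 1 1;0 0 0 0 0 0 1;0 0 0 0 0 0 1;0 0 0 0 0 0 1")

```text
time_s: 6.75
tool_pos: [0.6496, 0.0582, 0.0315]
tool_rot: [3.14, 0.0, 1.571]
contact_force: [-0.5, -0.2, -1.2]
gripper_width: 0.0587
finger_force: 65.0
```

Request:
arm_command(deltas="0 0 0 0 0 0.4 1;0 0 0 0 0 0.4 1;0 0 0 0 0 0.2 1;0 0 0 0 0 0.1 1;0 0 0 0 0 0.05 1;0 0 0 0 0 0 1;0 0 0 0 0 0 1")

```text
time_s: 7.45
tool_pos: [0.6489, 0.0582, 0.0198]
tool_rot: [3.141, 0.0, 1.571]
contact_force: [-6.7, -0.8, 13.9]
gripper_width: 0.0588
finger_force: 66.8
```

Run:
```python
from h import *
im=capture("scene")[:,:,::-1];cv2.imwrite("pics/s2.png",cv2.resize(im[210:370,240:460],None,fx=3.5,fy=3.5))
```

```text
(no output)
```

View pics/s2.png

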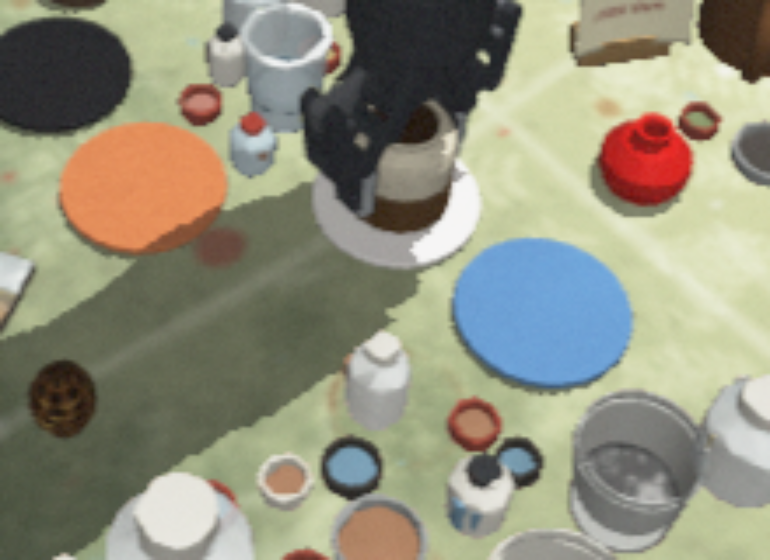

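The jar stands centred on the white disc with a contact force of 14 N. Releasing it and going to the bottle.

Request:
arm_command(deltas="0 0 0 0 0 0 -1;0 0 0 0 0 0 -1;0 0 0 0 0 0 -1;0 0 0 0 0 0 -1;0 0 0 0 0 -1 -1;0 0 0 0 0 -3 -1;0 0 0 0 0 -4 -1;0 0 0 0 0 -2 -1;0 0 0 2.0 -2.2 0 -1;0 0 0 2.0 -2.2 0 -1;0 0 0 2.0 -2.2 0 -1;0 0 0 2.0 -2.2 0 -1;0 0 0 2.0 -2.2 0 -1;0 0 0 2.0 -2.2 0 -1;0 0 0 2.0 -2.2 0 -1;0 0 0 2.0 -2.2 0 -1;0 0 0 2.0 -2.2 0 -1;0 0 0 2.3 -2.5 0 -1;0 0 0 0 0 0 -1;0 0 0 0 0 0 -1")

```text
time_s: 9.5
tool_pos: [0.426, 0.2616, 0.1195]
tool_rot: [3.141, -0.0, 1.572]
contact_force: [-0.0, -0.0, -1.3]
gripper_width: 0.0853
finger_force: 0.0
```

Run:
```python
from h import *
c=calibration("wrist");s=read_state();im=capture("wrist")[:,:,::-1].copy()
for n,X in dict(bottle=(.426,.2615,.044),tile=(.4215,.155,.013),black=(.552,.265,.008),terra=(.543,.157,.008),tape=(.616,.331,.024)).items():
    p=proj("wrist",X,c);print(n,p.round(1));cv2.drawMarker(im,tuple(int(a) for a in p),(255,0,255),0,8)
cv2.imwrite("pics/w3.png",im);print(s["tool_pos"],s["time_s"])
```

```text
bottle [313.8 250.3]
tile [308.  362.6]
black [479.7 230.4]
terra [450. 352.]
tape [567.1 152.4]
[0.42602095 0.26157135 0.11948066] 9.5
```

View pics/w3.png

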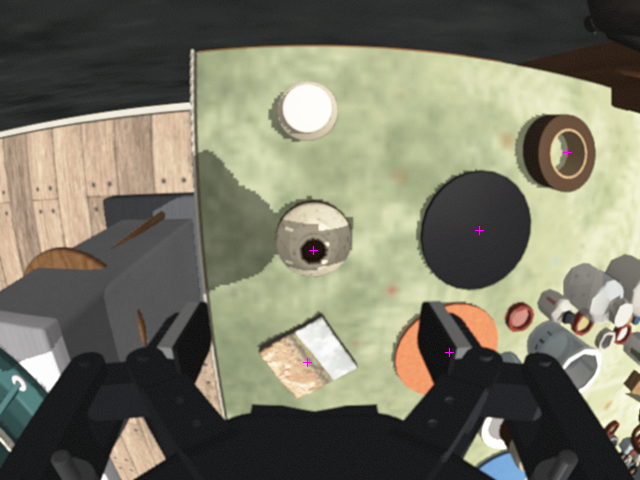

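The marker sits right on the bottle neck (313,250), and the black disc centre is about 3 px left of its marker. Grasping the bottle.

Request:
arm_command(deltas="0 0 0 0 0 3 -1;0 0 0 0 0 3 -1;0 0 0 0 0 3 -1;0 0 0 0 0 1.8 -1;0 0 0 0 0 0.8 -1;0 0 0 0 0 0.2 -1;0 0 0 0 0 0 -1;0 0 0 0 0 0 1;0 0 0 0 0 0 1;0 0 0 0 0 0 1;0 0 0 0 0 0 1;0 0 0 0 0 0 1;0 0 0 0 0 0 1;0 0 0 0 0 0 1;0 0 0 0 0 0 1")

```text
time_s: 11.05
tool_pos: [0.4267, 0.2614, 0.002]
tool_rot: [3.14, -0.0, 1.571]
contact_force: [-2.7, -1.5, 16.1]
gripper_width: 0.0501
finger_force: 59.6
```

Request:
arm_command(deltas="0 0 0 0 0 -1 1;0 0 0 0 0 -2 1;0 0 0 0 0 -2 1;0 0 0 -1 1 -1 1;0 0 0 -2 2.3 0 1;0 0 0 -2.5 2.8 0 1;0 0 0 -2.5 2.8 0 1;0 0 0 -1.5 1.8 0 1;0 0 0 -0.95 1.0 0 1;0 0 0 0 0 2 1;0 0 0 0 0 2 1;0 0 0 0 0 0.6 1;0 0 0 0 0 0.3 1;0 0 0 0 0 0.2 1;0 0 0 0 0 0.1 1;0 0 0 0 0 0 1;0 0 0 0 0 0 1")

```text
time_s: 12.75
tool_pos: [0.5433, 0.1568, 0.01]
tool_rot: [3.14, -0.0, 1.571]
contact_force: [-3.8, -1.4, 7.9]
gripper_width: 0.0502
finger_force: 63.4
```

Run:
```python
from h import *
im=capture("scene")[:,:,::-1];cv2.imwrite("pics/s4.png",cv2.resize(im[190:350,200:420],None,fx=3.5,fy=3.5))
```

```text
(no output)
```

View pics/s4.png

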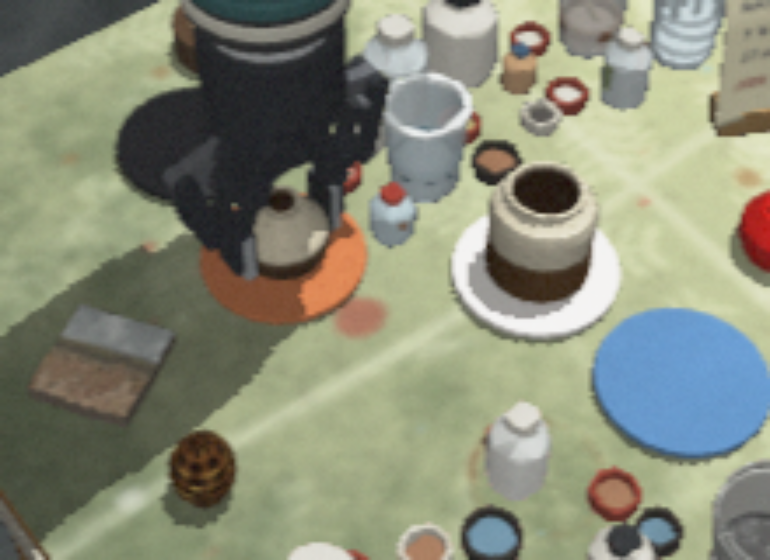

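The bottle is in contact with the terracotta disc (8 N), centred and upright, and the jar is standing well. Releasing the bottle and going to the morel.

Request:
arm_command(deltas="0 0 0 0 0 0 -1;0 0 0 0 0 0 -1;0 0 0 0 0 0 -1;0 0 0 0 0 0 -1;0 0 0 0 0 -1 -1;0 0 0 0 0 -3 -1;0 0 0 0 0 -4 -1;0 0 0 0 0 -3 -1;0 0 0 -1.4 -1.75 0 -1;0 0 0 -1.4 -1.75 0 -1;0 0 0 -1.4 -1.75 0 -1;0 0 0 -1.4 -1.75 0 -1;0 0 0 -1.4 -1.75 0 -1;0 0 0 -1.4 -1.75 0 -1;0 0 0 -1.3 -1.6 0 -1;0 0 0 0 0 0 -1;0 0 0 0 0 0 -1")

```text
time_s: 14.5
tool_pos: [0.4225, 0.0596, 0.1195]
tool_rot: [3.14, -0.0, 1.57]
contact_force: [-0.0, -0.2, -0.1]
gripper_width: 0.0855
finger_force: 0.0
```

Run:
```python
from h import *
c=calibration("wrist");s=read_state();im=capture("wrist")[:,:,::-1].copy()
for n,X in dict(morel=(.422,.06,.047),tile=(.4215,.155,.013),terra=(.543,.157,.052),white=(.650,.059,.074),blue=(.659,-.046,.008)).items():
    p=proj("wrist",X,c);cv2.drawMarker(im,tuple(int(a) for a in p),(255,0,255),0,8)
cv2.imwrite("pics/w5.png",im);print(s["tool_pos"],s["time_s"])
# morel contour: mask dark-brown, refine at mid height
p=proj("wrist",(.422,.06,.025),c);print(p)
```

```text
[0.42246921 0.05962068 0.11947639] 14.5
[313.10626548 240.63967371]
```

View pics/w5.png

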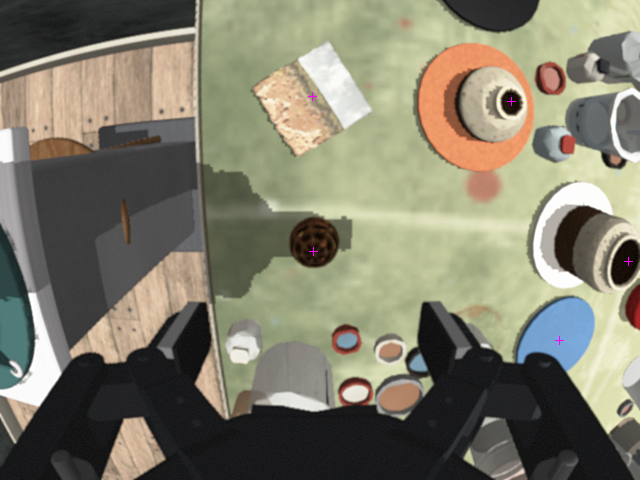

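The morel blob at (314,241) matches the prediction of (313,241), and the bottle and jar are centred on their discs. Grasping the morel.

Request:
arm_command(deltas="0 0 0 0 0 3 -1;0 0 0 0 0 3 -1;0 0 0 0 0 3 -1;0 0 0 0 0 1.6 -1;0 0 0 0 0 0.8 -1;0 0 0 0 0 0.2 -1;0 0 0 0 0 0 -1;0 0 0 0 0 0 1;0 0 0 0 0 0 1;0 0 0 0 0 0 1;0 0 0 0 0 0 1;0 0 0 0 0 0 1;0 0 0 0 0 0 1;0 0 0 0 0 0 1;0 0 0 0 0 0 1;0 0 0 0 0 0 1;0 0 0 0 0 0 1")

```text
time_s: 16.25
tool_pos: [0.4221, 0.0597, 0.0033]
tool_rot: [3.141, 0.0, 1.571]
contact_force: [-3.5, -0.4, 13.1]
gripper_width: 0.0313
finger_force: 58.1
```

Request:
arm_command(deltas="0 0 0 0 0 -1 1;0 0 0 0 0 -2 1;0 0 0 0 0 -3 1;0 0 0 0 1 -3 1;0 0 0 -1 2.2 0 1;0 0 0 -1.2 2.8 0 1;0 0 0 -1.3 2.8 0 1;0 0 0 -1.3 2.8 0 1;0 0 0 -1.3 2.8 0 1;0 0 0 -1.3 2.8 0 1;0 0 0 -1.2 2.8 0 1;0 0 0 -1 2 0 1;0 0 0 -1 1.7 0 1;0 0 0 0 0 2 1;0 0 0 0 0 3 1;0 0 0 0 0 2 1;0 0 0 0 0 0.5 1;0 0 0 0 0 0.3 1;0 0 0 0 0 0.2 1;0 0 0 0 0 0 1")

```text
time_s: 18.25
tool_pos: [0.6595, -0.0464, 0.0136]
tool_rot: [3.14, 0.0, 1.571]
contact_force: [0.0, 0.1, -0.1]
gripper_width: 0.0306
finger_force: 59.4
```

Request:
arm_command(deltas="0 0 0 0 0 0.1 1;0 0 0 0 0 0.1 1;0 0 0 0 0 0 1;0 0 0 0 0 0 1")

```text
time_s: 18.65
tool_pos: [0.6594, -0.0464, 0.0114]
tool_rot: [3.141, 0.0, 1.571]
contact_force: [-0.6, 0.7, 5.6]
gripper_width: 0.0309
finger_force: 60.0
```

Request:
arm_command(deltas="0 0 0 0 0 0 -1;0 0 0 0 0 0 -1;0 0 0 0 0 0 -1;0 0 0 0 0 0 -1;0 0 0 0 0 -1 -1;0 0 0 0 0 -3 -1;0 0 0 0 0 -4 -1;0 0 0 0 0 -3 -1;0 0 0 2 -2.4 0 -1;0 0 0 2 -2.4 0 -1;0 0 0 2 -2.4 0 -1;0 0 0 2 -2.4 0 -1;0 0 0 2 -2.4 0 -1;0 0 0 2 -2.4 0 -1;0 0 0 2 -2.4 0 -1;0 0 0 2 -2.4 0 -1;0 0 0 2 -2.4 0 -1;0 0 0 2.1 -2.15 0 -1;0 0 0 0 0 0 -1;0 0 0 0 0 0 -1")

```text
time_s: 20.65
tool_pos: [0.4217, 0.155, 0.1215]
tool_rot: [3.14, -0.0, 1.572]
contact_force: [0.1, -0.7, -0.3]
gripper_width: 0.0855
finger_force: 0.0
```

Request:
arm_command(deltas="0 0 0.125 0 0 0 -1;0 0 0.125 0 0 0 -1;0 0 0.125 0 0 0 -1;0 0 0.125 0 0 0 -1;0 0 0.125 0 0 0 -1;0 0 0.125 0 0 0 -1;0 0 0.125 0 0 0 -1;0 0 0.128 0 0 0 -1;0 0 0 0 0 0 -1;0 0 0 0 0 0 -1")

```text
time_s: 21.65
tool_pos: [0.4221, 0.1543, 0.1209]
tool_rot: [3.141, -0.0, 0.571]
contact_force: [0.5, 0.4, -0.0]
gripper_width: 0.0852
finger_force: 0.0
```

Run:
```python
from h import *
c=calibration("wrist");s=read_state();im=capture("wrist")[:,:,::-1].copy()
for n,X in dict(tile=(.4215,.155,.013),terra=(.543,.157,.052),white=(.650,.059,.074),blue=(.659,-.046,.008)).items():
    p=proj("wrist",X,c);cv2.drawMarker(im,tuple(int(a) for a in p),(255,0,255),0,8)
cv2.imwrite("pics/w6.png",im);print(s["tool_pos"],s["tool_rot"],s["time_s"],s["joint_pos"][5])
```

```text
[0.42211323 0.15427468 0.12091086] [ 3.14143917e+00 -2.02934028e-04  5.70851446e-01] 21.65 2.739506866460008
```

View pics/w6.png

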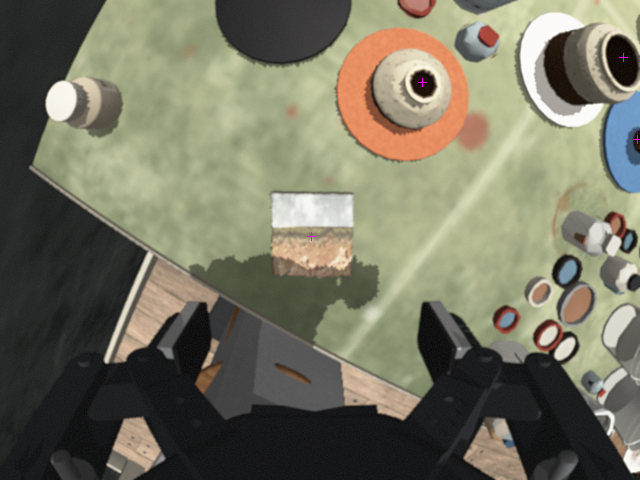

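The tile is square to the jaws, centred at (312,234), about 1.5 mm forward of the marker. Grasping it.

Request:
arm_command(deltas="0 0 0 0.15 0 3 -1;0 0 0 0 0 3 -1;0 0 0 0 0 3 -1;0 0 0 0 0 1.8 -1;0 0 0 0 0 0.8 -1;0 0 0 0 0 0.3 -1;0 0 0 0 0 0.1 -1;0 0 0 0 0 0 1;0 0 0 0 0 0 1;0 0 0 0 0 0 1;0 0 0 0 0 0 1;0 0 0 0 0 0 1;0 0 0 0 0 0 1;0 0 0 0 0 0 1;0 0 0 0 0 0 1")

```text
time_s: 23.2
tool_pos: [0.4234, 0.1556, 0.0019]
tool_rot: [3.141, -0.002, 0.568]
contact_force: [-4.0, -1.2, 15.9]
gripper_width: 0.0557
finger_force: 60.2
```

Request:
arm_command(deltas="0 0 0 0 0 -0.5 1;0 0 0 0 0 -1.5 1;0 0 0 0 0 -3 1;0 0 0 0 0 -3 1;0 0 0 1 -0.3 0 1;0 0 0 2 -0.3 0 1;0 0 0 2.5 -0.3 0 1;0 0 0 2.5 -0.3 0 1;0 0 0 2.5 -0.3 0 1;0 0 0 2.5 -0.3 0 1;0 0 0 2 -0.3 0 1;0 0 0 1.65 -0.3 0 1;0 0 0 0 0 2 1;0 0 0 0 0 2.5 1;0 0 0 0 0 1.5 1;0 0 0 0 0 0.5 1;0 0 0 0 0 0.2 1;0 0 0 0 0 0 1;0 0 0 0 0 0 1")

```text
time_s: 25.1
tool_pos: [0.5508, 0.2655, 0.0146]
tool_rot: [3.141, -0.001, 0.568]
contact_force: [-0.7, 1.0, -1.4]
gripper_width: 0.0555
finger_force: 63.8
```

Request:
arm_command(deltas="0 0 0 0 0 0.2 1;0 0 0 0 0 0.2 1;0 0 0 0 0 0.1 1;0 0 0 0 0 0 1;0 0 0 0 0 0 1")

```text
time_s: 25.6
tool_pos: [0.5506, 0.2653, 0.0099]
tool_rot: [3.141, -0.001, 0.568]
contact_force: [-3.6, -2.2, 15.9]
gripper_width: 0.0555
finger_force: 65.7
```

Run:
```python
from h import *
im=capture("wrist")[:,:,::-1];cv2.imwrite("pics/w7.png",im)
```

```text
(no output)
```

View pics/w7.png

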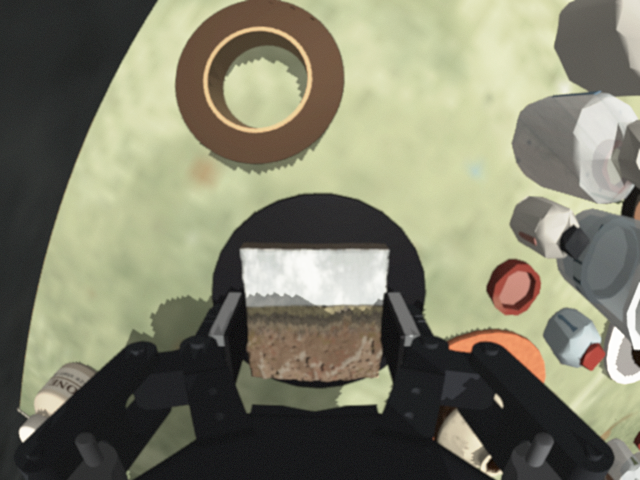

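The tile lies centred on the black disc with contact (16 N), and the tape is clear. Release, retreat and verify.

Request:
arm_command(deltas="0 0 0 0 0 0 -1;0 0 0 0 0 0 -1;0 0 0 0 0 0 -1;0 0 0 0 0 0 -1;0 0 0 0 0 -1 -1;0 0 0 0 0 -3 -1;0 0 0 0 0 -4 -1;0 0 0 0 0 -4 -1;0 0 0 0 0 -4 -1;0 0 0 -3 1.3 -4 -1;0 0 0 -3 1.3 0 -1;0 0 0 -3 1.3 0 -1;0 0 0 -3 1.3 0 -1;0 0 0 -3 1.3 0 -1;0 0 0 -3 1.3 0 -1;0 0 0 -3 1.3 0 -1;0 0 0 -3 1.3 0 -1;0 0 0 -3 1.3 0 -1;0 0 0 -3 1.3 0 -1;0 0 0 0 0 0 -1")

```text
time_s: 27.65
tool_pos: [0.3662, -0.0067, 0.2083]
tool_rot: [3.141, -0.0, 0.565]
contact_force: [0.4, 0.6, -0.3]
gripper_width: 0.0853
finger_force: 0.0
```

Run:
```python
from h import *
a=capture("top")[:,:,::-1][180:360,190:470];b=capture("scene")[:,:,::-1][170:330,190:440]
cv2.imwrite("pics/f.png",np.hstack([cv2.resize(a,(400,257)),cv2.resize(b,(400,257))]).repeat(2,0)[::1][:514] if 0 else np.vstack([cv2.resize(a,(466,300)),cv2.resize(b,(466,298))]))
```

```text
(no output)
```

View pics/f.png

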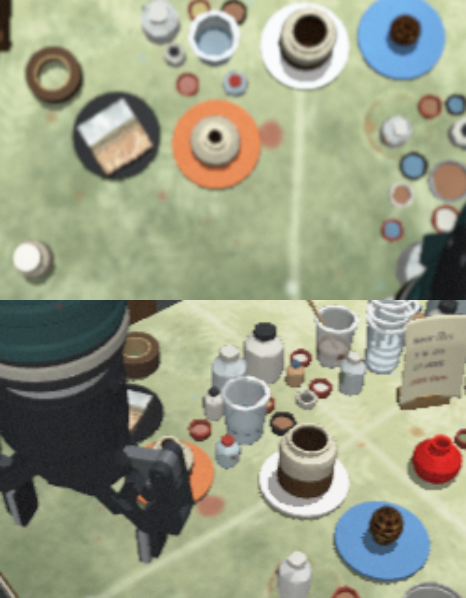

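All four pieces stand upright and centred on their discs, and the tape and stain bottle haven't moved. Handing in.

```bash
python3 -c "
from station import *
print(finish_job())"
```

```text
the job is handed in; nothing more can be done
None
```

I've handed the job in: the jar (white), bottle (terracotta), morel (blue) and tile (black, flat) stand right way up in the middle of their discs, with the tape and stain bottle left alone, at about 28 s; the hand-in gave no verdict.

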